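# Put the polishing bar away and lock the abrasives case

## Task

Lay the brown bar of polishing compound flat in the empty pocket of the open abrasives case (set it in, do not drop it). Then shut the lid fully without slamming it, and only after that swing the orange catch round until it lies straight across the lid. Leave the paste tin and the oil can where they stand.

Things in the scene. Friction and masses are not known exactly. Their poses are not given: they have to be found in the camera images.
- bar: Reddish-brown bar of polishing compound, 37 x 92 x 28 mm (own x, y, z), loose, lying on the pad. Origin: centre of its underside; its long side is its y axis.
- case: Grey abrasives case fixed to the pad, 150 mm deep (x) x 190 mm wide (y), rim 40 mm above the pad, walls 6 mm thick. Origin: centre of its underside. Front with the catch on -x (towards the robot), lid hinge on +x. A dark insert, top 18 mm above the pad, has two yellow-floored 10 mm deep pockets: one empty, the other (y = +56 mm) holding a fixed yellow-brown sanding block 27 mm high.
- pocket (a point): Centre of the empty pocket's floor, 8 mm above the pad, at x = 0, y = -34 mm in the case frame; axes as the case. Pocket 46 mm in x, 101 mm in y, with 46 mm free over the insert to the front and rear walls. The bar goes here, underside on this point, long side along y (either way round).
- case_lid (a joint): Angle (rad) of the green lid: 0 = fully shut (stop), 1.57 = upright; it starts leaning back past upright. Hinge along the case's y axis at x = +75, z = +40 mm. Flat plate, 150 mm from hinge to free edge, 190 mm wide, outer face 9 mm off the hinge line; shut, its top is 49 mm above the pad. Stiff hinge (0.3 N m): it stays where left and must be pushed all the way, about 3 N near the edge.
- lid_edge (a point): Middle of the lid's free edge, on the outer face (150 mm from the hinge line; moves with the lid).
- catch (a joint): Angle (rad) of the orange turn catch about a vertical pivot at x = -93, y = +30 mm in the case frame. 0 = along the front wall, pointing to the case's -y, off the lid (starts near this); grows counter-clockwise from above; 1.57 = pointing to +x, straight across the shut lid; stop at 1.65. Light friction (1 N at the post), stays where left. Its arm passes 3 mm over the shut lid.
- catch_post (a point): Centre of the top of the upright round post on the catch's free end: 16 mm diameter, 62 mm from the pivot, top 94.5 mm above the pad; it stands 33 mm above the arm, whose top is 61.5 mm above the pad. Can be pinched from above or pushed sideways.
- tin: Round tan tin of paste, 60 mm diameter, 24 mm high, loose bystander; origin at the centre of its underside.
- oil_can: Red bench oil can, 61 mm diameter, 129 mm high with its spout, loose bystander at the back right; origin at the centre of its underside.
There are look-alikes about, which are no part of the job. Several things have the shape of the bar; the one meant has the colours described above.

How it is judged:
On the way, in this order (a step that is already met when the one before it is completed fails the run):
1. the bar lies flat in the empty pocket, let go (horizontal distance between bar and pocket below 0.01 m and z of bar in the frame of pocket below 0.004 m and angle between bar's own z axis and vertical below 0.08 rad and contact force between the fingers and bar below 0.1 N), for 0.2 s.
2. the lid is fully shut, the catch still clear of it (value of joint case_lid below 0.03 rad and value of joint catch below 0.6 rad), for 0.2 s.
3. the catch lies across the lid (value of joint catch above 1.37 rad), for 0.2 s.
At the end, for the whole second after the job is handed in: The bar lies at rest flat (within 0.08 rad) in the pocket, centre within 10 mm of the pocket's and underside within 4 mm of its floor; the lid is shut to under 0.03 rad; the catch stands at more than 1.37 rad (within 0.2 rad of straight across) (horizontal distance between bar and pocket below 0.01 m and z of bar in the frame of pocket below 0.004 m and angle between bar's own z axis and vertical below 0.08 rad and value of joint case_lid below 0.03 rad and value of joint catch above 1.37 rad and linear speed of bar below 0.02 m/s); the robot touches nothing.
It fails at once if the bar is dropped (falls free from more than about 30 mm) (contact force between the fingers and bar below 0.05 N and linear speed of bar above 0.75 m/s).
It fails at once if the lid is slammed (faster than 3 rad/s in its last 0.5 rad) (value of joint case_lid below 0.5 rad and velocity of joint case_lid below -3 rad/s).
It fails at once if the catch is swung over before the lid is shut (value of joint case_lid above 0.1 rad and value of joint catch above 0.6 rad).
It fails at once if the tin or the oil can is pushed more than 30 mm, or the oil can tipped over (distance of any of tin, oil_can from where it was at the start of the episode above 0.03 m or angle between oil_can's own z axis and vertical above 0.5 rad).
It also fails if it takes over 70 s, if anything falls off the work surface, if the arm or the gripper's body presses on something with over 40 N, if the wrist force passes 120 N, or if a joint passes its speed limit or range.

## Robot

A 6-joint arm with a two-finger parallel gripper is mounted at the origin on a cart in front of the work surface, level with it; the furniture and walls round the work are solid. World frame = base frame: x ahead of the robot, y to its left, z up, the work surface at z = 0. Lengths are in m, angles in rad, forces in N, time in s.
With the tool pointing down it reaches from about 0.325 to 0.85 m from the base axis. Payload 15.5 kg.
Tool frame: the origin (TCP) lies at the very end of the fingers, on their centre line; the grasp point (between the pads) lies 19 mm behind it; z points along the fingers, y is the line along which they close (so a half turn about z gives the same grasp; the last joint's range is limited). The gripper opens to 91 mm and grips with 3 to 60 N. Pads are 32 mm wide; open, the fingers measure 118 mm over their backs; the gripper's body (76 mm by 178 mm) begins 60 mm behind the grasp point.
Start: joints at [1.24, 0.494, 1.345, -0, 1.302, -0.096], TCP at [0.145, 0.608, 0.214] pointing down, gripper open.
Joint ranges: [-2.91, 2.91], [-0.82, 2.16], [0.22, 2.67], [-1.22, 4.37], [0.12, 2.79], [-3.08, 3.08]. Speed limits (rad/s): [1.89, 1.89, 2.57, 3.01, 3.01, 3.01].

## Interface

Orientations are given as a unit quaternion [x, y, z, w].
In Python, from rig import bot, grab_frame, calibration gives the robot as it stands.
- The arm moves only by the tool jog_arm, never from a script. Its argument "rows" is a list of rows, each a list of 7 numbers: the shift along the world's x, y, z in mm, then the turn, a rotation vector about the world's x, y, z in rad, then the finger opening in mm, from 0 to 91.2. In form: [[tx, ty, tz, rx, ry, rz, claw], ...]. A call has 1 to 5 rows; each row is the pose to reach, as a shift and turn from the pose commanded when the call began; what a row does not reach only later rows make up. A row lasts 1/10 s, in which the tool goes at most 50 mm and 8.59 degrees, less where a joint would pass 70% of its speed; a pose out of reach is approached as far as the arm can. A call with a gripper value outside its range is refused whole. The fingers move at their own pace and stop on an object; the grip force is fixed at half the most. Time passes only in rows, so rows that repeat a pose let the fingers close. It gives the time, the measured TCP pose, the force, the opening and the grip force at its end, in the units of the state.
- bot.sense(): the state, without advancing time (a new reading comes with each control period).
- grab_frame(name): name is "scene" or "top" or "wrist"; returns the picture (384x512x3 uint8, red, green, blue); there is no depth.
- calibration(name): a dict with "K" (3x3 intrinsics, pixels), "k1" (the pictures are not rectified: a ray, as slopes to the right and down, at radius r is drawn at 1 + k1 r^2 times it, then the intrinsics apply), "eye" and "attitude" of the camera in the world; the wrist camera has in their place "mount" (4x4, takes a point from camera to tool coordinates, whose origin is the TCP and whose axes are the flange's). Camera axes: x right, y up, looking along -z (the intrinsics and any distortion apply to the point x, -y, -z); pixel columns grow to the right and rows downward; lengths in m; the calibration is good to about 2 mm. A picture is of the moment at which its call begins: read the wrist's pose just before it. calibration takes no time and is no camera call.
- bot.sign_off(): hands the job in; it is judged then, once.
The state is a dict: "time_s": time; "joint_positions": joint angles; "dq": joint speeds; "tau": joint torques, N m; "tcp_pos": TCP position; "ee_rot": TCP orientation; "ft_force": force on the tool from outside, world axes, zero at the start; "torque": the same for the moment, N m; "width": opening from 0.0 (shut) to 1.0 (fully open); "grasp_force": force on a finger pad.
Only numpy, scipy, OpenCV 4.12 (cv2) and the standard library are available. Lean on these libraries where they do the work, as an engineer would, in place of code of your own. Each camera call takes 0.05 s, during which the arm holds its last target. There are 200 camera calls.

## Working session

There is one attempt and no reset: what is moved stays moved. The work goes in short steps, Python scripts to look and compute and a tool call to move; the robot and the scene stay as the last step left them, time stands still between calls to the robot, and variables do not carry over. Pictures are saved under pics/ and viewed, at most 10 in all, crops included, and the job is handed in when it is done.

Besides the shell and the picture viewer there is one more tool, called after "Call:" as name(argument=value, ...) on one line, values as JSON. jog_arm: Moves the arm, as the interface text tells. Its arguments: {"type":"object","properties":{"rows":{"type":"array"}},"required":["rows"]}

```bash
ls; mkdir -p pics; python3 - <<'E'
from rig import bot, grab_frame, calibration
import cv2
s=bot.sense();print(s)
for n in("top","scene"):
    f=grab_frame(n);cv2.imwrite(f"pics/{n}0.png",f[:,:,::-1]);c=calibration(n);print(n,c)
print(calibration("wrist"))
E
```

```text
pics
{'time_s': 0.0, 'joint_positions': array([ 1.24047924e+00,  4.94210131e-01,  1.34611415e+00, -1.79224953e-05,
        1.30247904e+00, -9.55008739e-02]), 'dq': array([-0.00155173, -0.0014053 ,  0.00149505, -0.00117289,  0.00080125,
        0.00059165]), 'tau': array([ 1.14488819e-03, -8.78840947e+01, -3.81860590e+01,  7.10354000e-02,
        5.30647498e-02, -1.38081746e-04]), 'tcp_pos': array([0.14529935, 0.60749982, 0.21332725]), 'ee_rot': array([ 1.17136167e-01,  9.93115679e-01, -5.93493920e-04, -1.19466029e-04]), 'ft_force': array([-0.39610117, -0.30647947, -0.62690474]), 'torque': array([-0.01028251, -0.00262221,  0.02366384]), 'grasp_force': 0.0, 'width': 1.0006076555101322}
top {'K': array([[356.13144113,   0.        , 259.78253692],
       [  0.        , 356.13144113, 195.1040232 ],
       [  0.        ,   0.        ,   1.        ]]), 'k1': -0.10759883009086114, 'eye': array([ 0.55684936, -0.02695359,  0.92828841]), 'attitude': array([-0.01923666,  0.02480314,  0.70969042, -0.70381408])}
scene {'K': array([[356.08590567,   0.        , 257.81791603],
       [  0.        , 356.08590567, 187.72713105],
       [  0.        ,   0.        ,   1.        ]]), 'k1': -0.09605296141522421, 'eye': array([0.28427441, 0.42216784, 0.74583681]), 'attitude': array([-0.10511282,  0.33263366,  0.89416807, -0.28065925])}
{'K': array([[341.97157153,   0.        , 255.07963548],
       [  0.        , 341.97157153, 188.57157011],
       [  0.        ,   0.        ,   1.        ]]), 'k1': 0.019463163951751426, 'mount': array([[-5.74040384e-04,  9.68387361e-01,  2.49450576e-01,
         6.90348498e-02],
       [ 9.99999192e-01,  2.72856029e-04,  1.24196783e-03,
        -2.15009361e-04],
       [ 1.13464185e-03,  2.49451088e-01, -9.68386734e-01,
        -1.70907805e-01],
       [ 0.00000000e+00,  0.00000000e+00,  0.00000000e+00,
         1.00000000e+00]])}
```

View pics/top0.png

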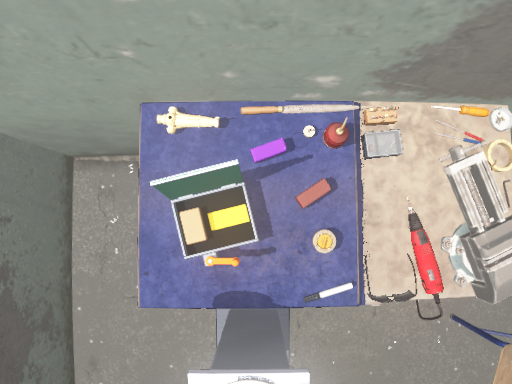

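View pics/scene0.png

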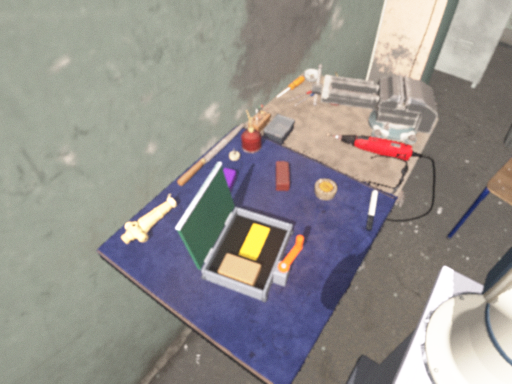

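The top view shows the brown bar at (313,193), the case around (215,222) with its yellow pocket at (228,217) and the orange catch at (222,261). The tin is at (324,241) and the oil can at (336,134). The scene view shows the same layout with the lid leaning back.

```bash
cat > h.py <<'E'
from rig import bot, grab_frame, calibration
import cv2, numpy as np
from scipy.spatial.transform import Rotation as R
def cam(n):
    c=calibration(n)
    if n=="wrist":
        s=bot.sense(); M=c["mount"]; Rt=R.from_quat(s["ee_rot"]).as_matrix()
        A=Rt@M[:3,:3]; e=s["tcp_pos"]+Rt@M[:3,3]
    else: A=R.from_quat(c["attitude"]).as_matrix(); e=c["eye"]
    return c["K"],c["k1"],np.array(e),A
def cast(cm,px,z):
    K,k,e,A=cm
    u=cv2.undistortPoints(np.array(px,float).reshape(-1,1,2),K,np.array([k,0,0,0,0]))[:,0]
    d=np.c_[u[:,0],-u[:,1],-np.ones(len(u))]@A.T
    return e+d*((z-e[2])/d[:,2])[:,None]
def project(cm,P):
    K,k,e,A=cm
    p=(np.atleast_2d(P)-e)@A; s=np.c_[p[:,0]/-p[:,2],-p[:,1]/-p[:,2]]
    s=s*(1+k*(s**2).sum(1,keepdims=True)); return s*[K[0,0],K[1,1]]+K[:2,2]
def blobs(f,lo,hi,n=1):
    m=cv2.inRange(cv2.cvtColor(f,cv2.COLOR_RGB2HSV),np.array(lo),np.array(hi))
    m=cv2.morphologyEx(m,cv2.MORPH_OPEN,np.ones((3,3)))
    return sorted(cv2.findContours(m,0,cv2.CHAIN_APPROX_NONE)[0],key=cv2.contourArea)[::-1][:n]
def rect(cm,c,z):  # centre, sizes mm, long-side yaw in world
    P=cast(cm,c.reshape(-1,2),z)[:,:2]
    (x,y),wh,_=r=cv2.minAreaRect((P*1000).astype(np.float32)); b=cv2.boxPoints(r)
    e=max(b[1]-b[0],b[2]-b[1],key=np.linalg.norm)
    return np.round([x,y],1),np.round(sorted(wh),1),round(float(np.arctan(e[1]/e[0])),3)
E
python3 - <<'E'
from h import *
f=grab_frame("top");hs=cv2.cvtColor(f,cv2.COLOR_RGB2HSV)
for n,p in dict(bar=(313,193),yel=(228,217),tan=(195,227),catch=(225,261),wall=(174,225)).items(): print(n,hs[p[1],p[0]])
cm=cam("top")
for n,lo,hi,z in [("bar",(0,90,50),(9,190,140),.028),("yel",(24,180,150),(34,255,255),.008),("tan",(10,60,120),(22,160,255),.027),("catch",(8,200,150),(20,255,255),.0615)]:
    for c in blobs(f,lo,hi,3):
        if cv2.contourArea(c)>30: print(n,cv2.boundingRect(c),cv2.contourArea(c),rect(cm,c,z))
print(cast(cm,[(324,241)],.024),cast(cm,[(336,134)],.06))
s=bot.sense();print(s["time_s"])
E
```

```text
bar [  3 101 204]
yel [ 30 130 255]
tan [ 21  62 249]
catch [ 23 155 255]
wall [119  77 170]
tan (493, 344, 19, 40) 491.0 (array([ 145.3, -687.7]), array([ 57.1, 113.1]), 0.06)
tan (363, 107, 34, 19) 470.5 (array([ 820. , -351.4]), array([47.1, 89.6]), -1.468)
tan (241, 106, 38, 8) 208.0 (array([835.1, -35.5]), array([17.9, 96.4]), -1.533)
[[ 0.49506819 -0.19648414  0.024     ]] [[ 0.76214204 -0.22543339  0.06      ]]
0.15
```

```bash
python3 - <<'E'
from h import *
f=grab_frame("top");hs=cv2.cvtColor(f,cv2.COLOR_RGB2HSV)
for n,p in dict(bar=(313,193),yel=(228,217),tan=(195,227),catch=(225,261),wall=(174,225)).items(): print(n,f[p[1],p[0]],hs[p[1],p[0]])
cm=cam("top")
for n,lo,hi,z in [("bar",(0,70,60),(9,200,230),.028),("yel",(26,100,150),(34,255,255),.008),("tan",(12,40,120),(24,140,255),.027),("catch",(8,120,150),(25,255,255),.0615)]:
    for c in blobs(f,lo,hi,5):
        x=cv2.boundingRect(c)
        if cv2.contourArea(c)>30 and x[0]<355: print(n,x,cv2.contourArea(c),*rect(cm,c,z))
E
```

```text
bar [204 130 122] [  3 103 204]
yel [255 255 125] [ 30 130 255]
tan [249 231 189] [ 21  61 249]
catch [255 218 100] [ 23 155 255]
wall [118 120 170] [119  78 170]
bar (297, 179, 33, 29) 426.0 [ 617.7 -170.4] [33.9 89.7] -0.995
bar (323, 123, 25, 22) 302.0 [ 768.1 -232. ] [56.5 60.8] -0.633
yel (209, 205, 40, 24) 623.0 [558.8  47.3] [45.7 98.4] -1.334
tan (179, 207, 28, 38) 703.0 [537.1 136.8] [55.6 87.2] 0.239
tan (313, 230, 23, 20) 254.5 [ 499.1 -196. ] [48.  56.2] 1.555
catch (317, 234, 15, 15) 146.0 [ 497.  -190.1] [32.8 34.6] -0.795
catch (212, 258, 27, 8) 136.0 [450.6  51.6] [16.9 63. ] 1.564
```

```bash
cat >> h.py <<'E'
psi=.237; O=np.array([.5508,.0803,0])
def W(p,O=O,psi=psi): return R.from_euler("z",psi).apply(np.atleast_2d(p)/1000)+O
def lid(th,y): return [75-150*np.cos(th)-9*0,y,40+150*np.sin(th)]
E
python3 - <<'E'
from h import *
for n in("top","scene"):
    cm=cam(n);print(n)
    for t in(1.6,1.7,1.8,1.9,2.0,2.1): print(t,project(cm,W([lid(t,95),lid(t,-95)])).round(0).tolist())
    print("rim",project(cm,W([[-75,95,40],[-75,-95,40],[75,95,40],[75,-95,40]])).round().tolist())
    for c in(-.3,-.15,0,.15): print(c,project(cm,W([[-93,30,61.5],[-93+62*np.sin(c),30-62*np.cos(c),94.5]])).round().tolist())
f=np.hstack([cv2.resize(grab_frame("top")[150:280,140:260],None,fx=3.3,fy=3.3),cv2.resize(grab_frame("scene")[160:290,170:290],None,fx=3.3,fy=3.3)])
print(f.shape);cv2.imwrite("pics/crop1.png",f[:,:,::-1])
E
```

```text
top
1.6 [[153.0, 195.0], [241.0, 173.0]]
1.7 [[151.0, 188.0], [239.0, 166.0]]
1.8 [[150.0, 181.0], [237.0, 159.0]]
1.9 [[149.0, 175.0], [236.0, 153.0]]
2.0 [[149.0, 169.0], [234.0, 147.0]]
2.1 [[148.0, 163.0], [233.0, 142.0]]
rim [[184.0, 259.0], [258.0, 240.0], [170.0, 200.0], [244.0, 182.0]]
-0.3 [[210.0, 260.0], [235.0, 264.0]]
-0.15 [[210.0, 260.0], [235.0, 260.0]]
0 [[210.0, 260.0], [234.0, 256.0]]
0.15 [[210.0, 260.0], [233.0, 252.0]]
scene
1.6 [[188.0, 231.0], [230.0, 164.0]]
1.7 [[181.0, 229.0], [223.0, 162.0]]
1.8 [[175.0, 227.0], [218.0, 161.0]]
1.9 [[169.0, 226.0], [212.0, 161.0]]
2.0 [[163.0, 226.0], [207.0, 161.0]]
2.1 [[158.0, 226.0], [202.0, 162.0]]
rim [[264.0, 293.0], [292.0, 224.0], [200.0, 270.0], [235.0, 206.0]]
-0.3 [[283.0, 265.0], [300.0, 238.0]]
-0.15 [[283.0, 265.0], [297.0, 236.0]]
0 [[283.0, 265.0], [293.0, 234.0]]
0.15 [[283.0, 265.0], [289.0, 233.0]]
(429, 792, 3)
```

View pics/crop1.png

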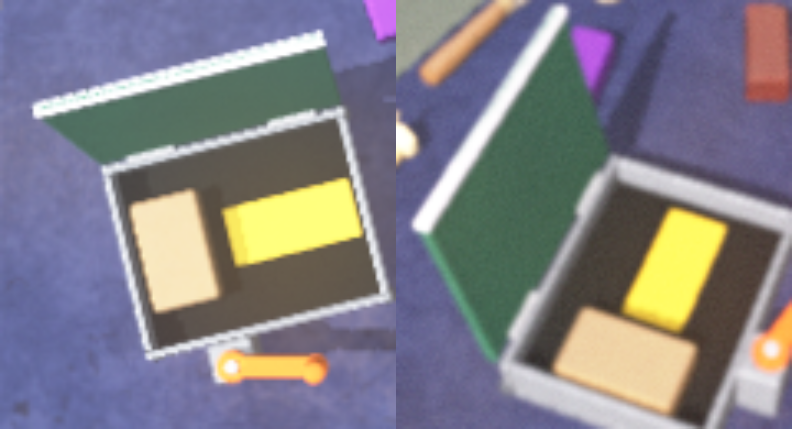

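The crop shows rim corners within 1 px of my case pose, so that pose is confirmed. The lid edge at (150.6,182.7)/(238,160.6) gives θ≈1.78, and the catch post at (236,262) gives about -0.2. At θ=1.78 the gripper body would brush the lid while placing the bar, so I'll nudge the lid a little further back first.

Call:
jog_arm(rows=[[40,-30,27,0,0,-0.15,0],[80,-60,27,0,0,-0.3,0],[120,-95,27,0,0,-0.45,0],[160,-130,27,0,0,-0.6,0],[195,-165,27,0,0,-0.75,0]])

```text
time_s: 0.8
tcp_pos: [0.3333, 0.4498, 0.241]
ee_rot: [0.475, 0.88, 0.0, 0.0]
ft_force: [0.2, 0.3, -0.3]
width: 0.593
grasp_force: 0.0
```

Call:
jog_arm(rows=[[35,-35,0,0,0,-0.12,0],[70,-70,0,0,0,-0.24,0],[105,-105,0,0,0,-0.35,0],[135,-145,0,0,0,-0.35,0],[160,-185,0,0,0,-0.35,0]])

```text
time_s: 1.3
tcp_pos: [0.4934, 0.2643, 0.2409]
ee_rot: [0.619, 0.785, 0.0, 0.0]
ft_force: [0.5, 0.2, -0.5]
width: 0.155
grasp_force: 0.0
```

Call:
jog_arm(rows=[[22,-42,0,0,0,0,0],[45,-84,-10,0,0,0,0],[67,-126,-25,0,0,0,0],[85,-165,-55,0,0,0,0],[85,-165,-90,0,0,0,0]])

```text
time_s: 1.8
tcp_pos: [0.5798, 0.097, 0.151]
ee_rot: [0.62, 0.784, 0.001, 0.002]
ft_force: [0.7, 0.8, -0.5]
width: 0.004
grasp_force: 0.0
```

Call:
jog_arm(rows=[[25,6,0,0,0,0,0],[40,9,0,0,0,0,0],[50,12,0,0,0,0,0],[60,14,0,0,0,0,0],[70,17,0,0,0,0,0]])

```text
time_s: 2.3
tcp_pos: [0.6467, 0.1182, 0.1508]
ee_rot: [0.619, 0.785, -0.0, -0.0]
ft_force: [-2.3, -1.1, -0.4]
width: 0.003
grasp_force: 1.2
```

Call:
jog_arm(rows=[[10,2,0,0,0,0,0],[14,3,0,0,0,0,0],[14,3,0,0,0,0,0],[-5,-2,10,0,0,0,91],[-25,-10,50,0,0,0,91]])

```text
time_s: 2.8
tcp_pos: [0.62, 0.1082, 0.1981]
ee_rot: [0.619, 0.786, -0.002, -0.002]
ft_force: [0.1, 0.1, 0.2]
width: 0.155
grasp_force: 0.0
```

Call:
jog_arm(rows=[[-20,-45,40,0,0,0.1,91],[-25,-90,60,0,0,0.2,91],[-25,-140,60,0,0,0.3,91],[-25,-185,60,0,0,0.34,91],[-25,-230,60,0,0,0.34,91]])

```text
time_s: 3.3
tcp_pos: [0.5974, -0.1229, 0.2621]
ee_rot: [0.476, 0.879, 0.0, 0.001]
ft_force: [1.0, 0.2, 0.3]
width: 0.585
grasp_force: 0.0
```

Call:
jog_arm(rows=[[12,-40,0,0,0,0,91],[12,-40,-40,0,0,0,91],[12,-40,-80,0,0,0,91],[12,-40,-110,0,0,0,91],[12,-40,-110,0,0,0,91]])

```text
time_s: 3.8
tcp_pos: [0.6072, -0.1604, 0.1475]
ee_rot: [0.477, 0.879, -0.0, -0.003]
ft_force: [-0.3, 0.4, 0.4]
width: 0.996
grasp_force: 0.0
```

```bash
python3 - <<'E'
from h import *
cm=cam("wrist");f=grab_frame("wrist");cv2.imwrite("pics/w1.png",f[:,:,::-1]);s=bot.sense();print(s["tcp_pos"])
for c in blobs(f,(0,70,40),(9,220,230),3):
    if cv2.contourArea(c)>300: print(cv2.boundingRect(c),*rect(cm,c,.028))
t=cam("top");f=grab_frame("top");print([cast(t,cv2.boxPoints(cv2.minAreaRect(c)),.028)[:,:2].round(3).tolist() for c in blobs(f,(0,70,60),(9,200,230),1)])
cv2.imwrite("pics/t2.png",f[:,:,::-1])
E
```

```text
[ 0.6085522  -0.16073592  0.15012161]
(239, 147, 40, 100) [ 617.3 -170.7] [34.5 90.8] -1.0
(320, 291, 44, 23) [ 740.2 -213.4] [23.5 41.3] 0.583
[[[0.475, -0.423], [0.489, -0.476], [0.36, -0.515], [0.347, -0.462]]]
```

View pics/w1.png

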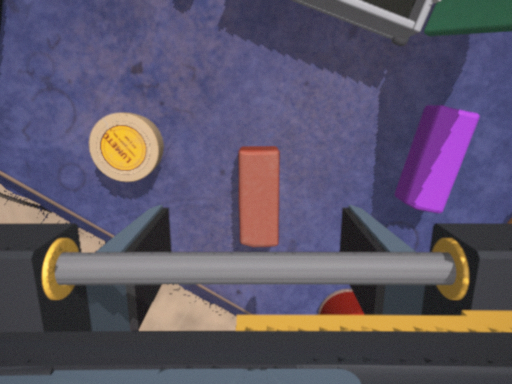

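The wrist view shows the bar at (259,196) centred between the open fingers, with the purple look-alike off to the right and the tin to the left. The bar's measured centre is (617,-171) mm.

Call:
jog_arm(rows=[[9,-10,0,0,0,0,91],[9,-10,-40,0,0,0,91],[9,-10,-80,0,0,0,91],[9,-10,-100,0,0,0,91],[9,-10,-100,0,0,0,91]])

```text
time_s: 4.4
tcp_pos: [0.6179, -0.1708, 0.0505]
ee_rot: [0.477, 0.879, -0.0, -0.001]
ft_force: [-0.0, -0.4, 0.5]
width: 1.001
grasp_force: 0.0
```

Call:
jog_arm(rows=[[0,0,-15,0,0,0,91],[0,0,-28,0,0,0,91],[0,0,-34,0,0,0,91],[0,0,-34,0,0,0,60],[0,0,-34,0,0,0,25]])

```text
time_s: 4.9
tcp_pos: [0.6181, -0.171, 0.0172]
ee_rot: [0.477, 0.879, 0.0, 0.0]
ft_force: [-0.5, 0.7, 0.2]
width: 0.855
grasp_force: 0.0
```

Call:
jog_arm(rows=[[0,0,0,0,0,0,25],[0,0,0,0,0,0,25],[0,0,0,0,0,0,25],[0,0,0,0,0,0,25],[0,0,0,0,0,0,25]])

```text
time_s: 5.4
tcp_pos: [0.6179, -0.1709, 0.017]
ee_rot: [0.477, 0.879, -0.0, 0.0]
ft_force: [-0.8, -0.1, -0.3]
width: 0.413
grasp_force: 0.0
```

Call:
jog_arm(rows=[[0,0,0,0,0,0,25],[0,0,0,0,0,0,25],[0,0,0,0,0,0,25],[0,0,20,0,0,0,25],[0,0,50,0,0,0,25]])

```text
time_s: 5.9
tcp_pos: [0.6166, -0.1705, 0.0657]
ee_rot: [0.477, 0.879, -0.0, -0.002]
ft_force: [-0.2, -0.1, -1.2]
width: 0.396
grasp_force: 30.0
```

Call:
jog_arm(rows=[[0,0,45,0,0,0,25],[0,40,60,0,0,-0.1,25],[-10,85,60,0,0,-0.2,25],[-25,130,60,0,0,-0.33,25],[-40,170,60,0,0,-0.33,25]])

```text
time_s: 6.4
tcp_pos: [0.5771, 0.0009, 0.127]
ee_rot: [0.617, 0.787, 0.0, -0.0]
ft_force: [0.9, 0.3, -2.1]
width: 0.398
grasp_force: 30.0
```

```bash
python3 - <<'E'
from h import *
cm=cam("wrist");f=grab_frame("wrist");cv2.imwrite("pics/w2.png",f[:,:,::-1])
for c in blobs(f,(24,100,100),(34,255,255),2):
    if cv2.contourArea(c)>300: print(cv2.boundingRect(c),*rect(cm,c,.008))
for c in blobs(f,(0,70,40),(9,220,230),2): print(cv2.boundingRect(c))
print(project(cm,W([[-23,-84.5,8],[23,-84.5,8],[23,16.5,8],[-23,16.5,8],[-69,-89,40],[-69,89,40]])).round().tolist())
t=cam("top");f=grab_frame("top")
for c in blobs(f,(26,100,150),(34,255,255),1): print(cv2.boundingRect(c),*rect(t,c,.008))
E
```

```text
(218, 59, 56, 96) [555.2  60.3] [45.7 76.1] -1.334
(218, 148, 75, 104)
(223, 284, 65, 30)
[[220.0, 184.0], [273.0, 184.0], [275.0, 60.0], [217.0, 60.0], [157.0, 199.0], [137.0, -66.0]]
```

View pics/w2.png

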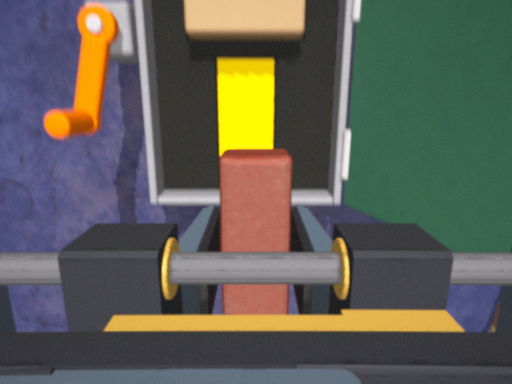

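The wrist view shows the bar held straight at (256,230) and the pocket floor at columns 218–274 with its far end at row 59. That matches the predicted pose within 1 px.

Call:
jog_arm(rows=[[-9,24,0,0,0,0,25],[-18,47,0,0,0,0,25],[-18,47,-25,0,0,0,25],[-18,47,-50,0,0,0,25],[-18,47,-50,0,0,0,25]])

```text
time_s: 7.0
tcp_pos: [0.5582, 0.046, 0.0745]
ee_rot: [0.615, 0.789, -0.001, -0.002]
ft_force: [0.1, 0.0, -0.8]
width: 0.399
grasp_force: 30.0
```

```bash
python3 -c "
from h import *
s=bot.sense();print(s['tcp_pos'],s['ft_force']);grab_frame('top');s=bot.sense();print(s['tcp_pos'],s['ft_force'])"
```

```text
[0.55816631 0.04599849 0.07447549] [ 0.1324429   0.01919613 -0.76171958]
[0.55909787 0.04586092 0.07604424] [ 0.32895727  0.54092804 -0.74562481]
```

Call:
jog_arm(rows=[[0,1,-20,0,0,0,25],[0,1,-35,0,0,0,25],[0,1,-44,0,0,0,25],[0,1,-46,0,0,0,25],[0,1,-48,0,0,0,25]])

```text
time_s: 7.55
tcp_pos: [0.5605, 0.0469, 0.0296]
ee_rot: [0.615, 0.788, 0.0, 0.0]
ft_force: [0.5, -0.2, -1.6]
width: 0.394
grasp_force: 30.0
```

Call:
jog_arm(rows=[[0,0,-1,0,0,0,25],[0,0,-2,0,0,0,25],[0,0,-2.5,0,0,0,25],[0,0,-2.5,0,0,0,25]])

```text
time_s: 7.95
tcp_pos: [0.56, 0.0471, 0.0266]
ee_rot: [0.615, 0.789, 0.0, 0.0]
ft_force: [-0.4, -0.7, -2.0]
width: 0.397
grasp_force: 30.0
```

Call:
jog_arm(rows=[[0,0,-1,0,0,0,25],[0,0,-2,0,0,0,25],[0,0,-2,0,0,0,25]])

```text
time_s: 8.25
tcp_pos: [0.56, 0.0471, 0.0249]
ee_rot: [0.615, 0.789, 0.0, 0.0]
ft_force: [-3.7, -1.0, 9.9]
width: 0.393
grasp_force: 30.0
```

Contact is at the expected height, so I'll release.

Call:
jog_arm(rows=[[0,0,0,0,0,0,60],[0,0,0,0,0,0,60],[0,0,0,0,0,0,60],[0,0,0,0,0,0,60],[0,0,20,0,0,0,60]])

```text
time_s: 8.75
tcp_pos: [0.5585, 0.0471, 0.0428]
ee_rot: [0.615, 0.789, -0.001, -0.001]
ft_force: [0.9, -0.2, 0.4]
width: 0.658
grasp_force: 0.0
```

Call:
jog_arm(rows=[[0,0,40,0,0,0,60],[0,0,80,0,0,0,60],[0,0,120,0,0,0,60],[0,-20,160,0,0,0,40],[10,-60,190,0,0,0,20]])

```text
time_s: 9.25
tcp_pos: [0.5693, -0.011, 0.2366]
ee_rot: [0.614, 0.789, 0.001, 0.0]
ft_force: [0.3, -0.3, -1.2]
width: 0.512
grasp_force: 0.0
```

```bash
python3 - <<'E'
from h import *
cm=cam("wrist");f=grab_frame("wrist");s=bot.sense();print(s["tcp_pos"],s["ft_force"])
g=grab_frame("scene");cv2.imwrite("pics/w3.png",np.hstack([cv2.resize(f,(400,300)),cv2.resize(g[130:310,150:390],(400,300))])[:,:,::-1])
for c in blobs(f,(0,70,40),(9,220,230),2): print(cv2.boundingRect(c),*rect(cm,c,.036))
E
```

```text
[ 0.57317465 -0.01761229  0.24073231] [ 3.63995144 -8.44405503  6.84309385]
(244, 71, 32, 87) [561.5  42.3] [32.8 89.3] -1.331
```

View pics/w3.png

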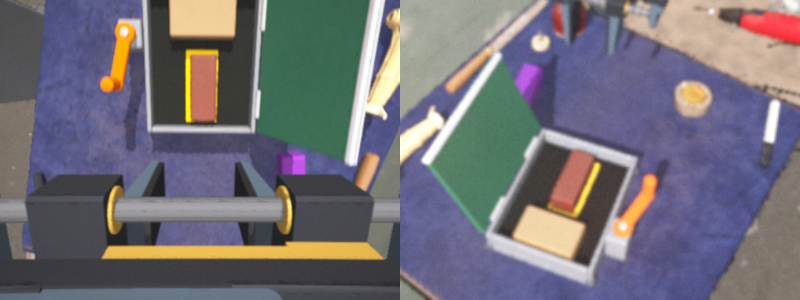

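The bar lies in the pocket with a yellow margin around it, and the lid is further back. The arm was still moving in that frame, so I'll re-measure now it has settled.

```bash
python3 - <<'E'
from h import *
grab_frame("top");cm=cam("wrist");f=grab_frame("wrist")
for c in blobs(f,(0,70,40),(9,220,230),1): print(*rect(cm,c,.036))
for c in blobs(f,(24,100,100),(34,255,255),1): print(*rect(cm,c,.008))
for t in(1.9,1.95,2.0,2.05,2.1): print(t,project(cam("scene"),W([lid(t,95),lid(t,-95)])).round(0).tolist())
s=bot.sense();print(s["tcp_pos"],s["ft_force"],s["time_s"])
E
```

```text
[560.9  44.7] [32.8 88.1] -1.328
[541.4  49.3] [ 40.5 108.1] 1.438
1.9 [[169.0, 226.0], [212.0, 161.0]]
1.95 [[166.0, 226.0], [209.0, 161.0]]
2.0 [[163.0, 226.0], [207.0, 161.0]]
2.05 [[160.0, 226.0], [204.0, 162.0]]
2.1 [[158.0, 226.0], [202.0, 162.0]]
[ 0.56990962 -0.01283143  0.23419189] [ 0.06761257  0.6224489  -0.89937734] 9.45
```

Call:
jog_arm(rows=[[10,5,15,0,0,0.15,0],[20,12,25,0,0,0.3,0],[35,25,30,0,0,0.45,0],[50,40,30,0,0,0.6,0],[65,55,30,0,0,0.75,0]])

```text
time_s: 9.95
tcp_pos: [0.6344, 0.0444, 0.2625]
ee_rot: [0.28, 0.96, -0.0, -0.001]
ft_force: [-0.5, 0.3, 0.2]
width: 0.003
grasp_force: 0.0
```

Call:
jog_arm(rows=[[15,15,0,0,0,0.15,0],[35,30,0,0,0,0.3,0],[55,50,0,0,0,0.45,0],[75,65,0,0,0,0.6,0],[90,75,0,0,0,0.75,0]])

```text
time_s: 10.45
tcp_pos: [0.7247, 0.1202, 0.2617]
ee_rot: [-0.091, 0.996, 0.0, -0.001]
ft_force: [-0.7, 0.4, -0.6]
width: 0.007
grasp_force: 0.0
```

Call:
jog_arm(rows=[[8,8,0,0,0,0.07,0],[8,8,0,0,0,0.07,0]])

```text
time_s: 10.65
tcp_pos: [0.7324, 0.1278, 0.2615]
ee_rot: [-0.124, 0.992, 0.0, -0.001]
ft_force: [0.1, 0.4, -0.4]
width: 0.007
grasp_force: 0.0
```

Call:
jog_arm(rows=[[0,0,-45,0,0,0,0],[0,0,-90,0,0,0,0],[0,0,-112,0,0,0,0],[-20,-5,-112,0,0,0,0],[-35,-8,-112,0,0,0,0]])

```text
time_s: 11.15
tcp_pos: [0.6955, 0.1177, 0.1498]
ee_rot: [-0.121, 0.993, 0.0, -0.002]
ft_force: [5.0, 0.3, 4.0]
width: 0.008
grasp_force: 2.2
```

Call:
jog_arm(rows=[[-10,-2,0,0,0,0,0],[-20,-5,0,0,0,0,0],[-30,-7,0,0,0,0,0],[-40,-10,0,0,0,0,0],[-51,-13,0,0,0,0,0]])

```text
time_s: 11.65
tcp_pos: [0.646, 0.1047, 0.1518]
ee_rot: [-0.122, 0.993, 0.0, 0.0]
ft_force: [2.1, 0.8, 2.5]
width: 0.004
grasp_force: 1.7
```

Call:
jog_arm(rows=[[-16,-4,0,0,0,0,0],[-27,-7,-2,0,0,0,0],[-37,-9,-4,0,0,0,0],[-48,-12,-8,0,0,0,0],[-57,-14,-13,0,0,0,0]])

```text
time_s: 12.15
tcp_pos: [0.5889, 0.0907, 0.1387]
ee_rot: [-0.122, 0.993, -0.0, 0.0]
ft_force: [1.4, 0.2, 3.6]
width: 0.003
grasp_force: 1.4
```

Call:
jog_arm(rows=[[-9,-2,-6,0,0,0,0],[-18,-4,-12,0,0,0,0],[-26,-6,-20,0,0,0,0],[-33,-8,-28,0,0,0,0],[-38,-9,-35,0,0,0,0]])

```text
time_s: 12.65
tcp_pos: [0.5507, 0.0816, 0.1029]
ee_rot: [-0.122, 0.993, 0.0, -0.001]
ft_force: [-0.0, -1.7, 2.8]
width: 0.003
grasp_force: 1.1
```

Call:
jog_arm(rows=[[-6,-1,-11,0,0,0,0],[-11,-3,-21,0,0,0,0],[-14,-3,-31,0,0,0,0],[-17,-4,-41,0,0,0,0],[-18,-4,-49,0,0,0,0]])

```text
time_s: 13.15
tcp_pos: [0.5332, 0.0777, 0.0539]
ee_rot: [-0.122, 0.992, -0.0, -0.0]
ft_force: [-1.5, -1.4, 2.3]
width: 0.006
grasp_force: 0.9
```

Call:
jog_arm(rows=[[0,0,-3,0,0,0,0],[0,0,-5,0,0,0,0],[0,0,-7,0,0,0,0],[0,0,-7,0,0,0,0],[0,0,-7,0,0,0,0]])

```text
time_s: 13.65
tcp_pos: [0.5336, 0.0779, 0.0491]
ee_rot: [-0.122, 0.992, -0.0, 0.0]
ft_force: [-8.5, -0.4, 26.9]
width: 0.001
grasp_force: 13.3
```

The lid is shut against its stop. Next is the catch.

Call:
jog_arm(rows=[[0,0,40,0,0,0,0],[0,0,80,0,0,-0.15,0],[-5,-5,120,0,0,-0.3,20],[-15,-15,140,0,0,-0.45,40],[-30,-25,140,0,0,-0.6,50]])

```text
time_s: 14.15
tcp_pos: [0.5058, 0.0527, 0.1911]
ee_rot: [0.179, 0.984, 0.001, 0.003]
ft_force: [0.2, 0.3, -0.8]
width: 0.235
grasp_force: 0.0
```

Call:
jog_arm(rows=[[-10,-5,0,0,0,-0.15,50],[-20,-10,0,0,0,-0.3,50],[-30,-15,0,0,0,-0.45,50],[-40,-20,0,0,0,-0.6,50],[-50,-27,0,0,0,-0.75,50]])

```text
time_s: 14.65
tcp_pos: [0.4536, 0.0258, 0.1881]
ee_rot: [0.527, 0.85, 0.0, 0.0]
ft_force: [0.5, 0.2, -0.1]
width: 0.546
grasp_force: 0.0
```

```bash
python3 - <<'E'
from h import *
grab_frame("top");cm=cam("wrist");f=grab_frame("wrist");s=bot.sense();print(s["tcp_pos"],s["ee_rot"],s["ft_force"],s["width"],s["time_s"])
cv2.imwrite("pics/w4.png",f[:,:,::-1])
for c in (-.3,-.2,-.1,0): p=W([[-93+62*np.sin(c),30-62*np.cos(c),94.5]]);print(c,p.round(4),project(cm,p).round())
print("pivot,lid corners",project(cm,W([[-93,30,61.5],[-75,95,49],[-75,-95,49]])).round().tolist())
E
```

```text
[0.45296175 0.02547587 0.18808312] [ 5.26202778e-01  8.50359121e-01 -3.98193866e-05  1.34094406e-05] [ 0.34583402 -0.44661052 -0.03561821] 0.5484219063520775 14.75
-0.3 [[0.4495 0.0257 0.0945]] [[252. 188.]]
-0.2 [[0.4556 0.0257 0.0945]] [[259. 191.]]
-0.1 [[0.4618 0.0262 0.0945]] [[266. 194.]]
0 [[0.4679 0.0274 0.0945]] [[274. 196.]]
pivot,lid corners [[288.0, 117.0], [326.0, 43.0], [275.0, 247.0]]
```

View pics/w4.png

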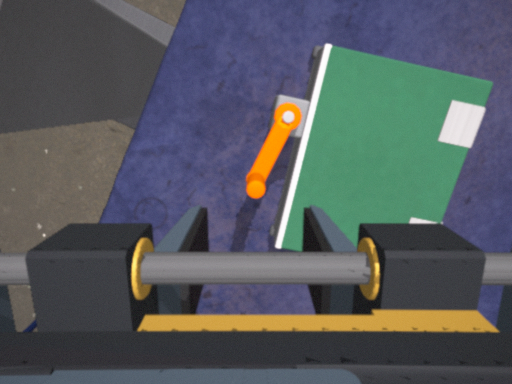

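The lid is shut. The post top is at (256,188), which gives a catch angle of about -0.25, and it sits directly under the TCP.

Call:
jog_arm(rows=[[0,0,-45,0,0,0,50],[0,0,-85,0,0,0,50],[0,0,-110,0,0,0,50],[0,0,-115,0,0,0,40],[0,0,-115,0,0,0,25]])

```text
time_s: 15.25
tcp_pos: [0.454, 0.026, 0.0727]
ee_rot: [0.524, 0.852, -0.0, -0.0]
ft_force: [0.4, -0.4, 1.1]
width: 0.405
grasp_force: 0.0
```

Call:
jog_arm(rows=[[0,0,0,0,0,0,20],[0,0,0,0,0,0,20],[0,0,0,0,0,0,20],[0,0,0,0,0,0,20],[0,0,0,0,0,0,20]])

```text
time_s: 15.75
tcp_pos: [0.4539, 0.0258, 0.0732]
ee_rot: [0.525, 0.851, 0.0, 0.0]
ft_force: [0.1, -0.4, 0.3]
width: 0.222
grasp_force: 0.0
```

Call:
jog_arm(rows=[[9,1,0,0,0,0.1,20],[18,3,0,0,0,0.2,20],[27,6,0,0,0,0.3,20],[35,11,0,0,0,0.4,20],[42,17,0,0,0,0.5,20]])

```text
time_s: 16.25
tcp_pos: [0.4962, 0.0428, 0.0729]
ee_rot: [0.296, 0.955, -0.0, 0.0]
ft_force: [0.1, -1.5, 0.2]
width: 0.221
grasp_force: 0.9
```

Call:
jog_arm(rows=[[6,7,0,0,0,0.12,20],[12,14,0,0,0,0.24,20],[16,22,0,0,0,0.36,20],[18,31,0,0,0,0.48,20],[20,41,0,0,0,0.6,20]])

```text
time_s: 16.75
tcp_pos: [0.516, 0.084, 0.0729]
ee_rot: [-0.0, 1.0, -0.0, 0.0]
ft_force: [-0.9, -1.0, 0.2]
width: 0.219
grasp_force: 0.5
```

Call:
jog_arm(rows=[[0,9,0,0,0,0.1,20],[-1,18,0,0,0,0.2,20],[-2,21,0,0,0,0.25,20],[-2,21,0,0,0,0.25,20]])

```text
time_s: 17.15
tcp_pos: [0.5136, 0.1052, 0.0729]
ee_rot: [-0.123, 0.992, 0.0, 0.0]
ft_force: [-0.4, 0.7, -0.5]
width: 0.214
grasp_force: 0.0
```

Call:
jog_arm(rows=[[0,0,0,0,0,0,40],[0,0,0,0,0,0,40],[0,0,0,0,0,0,40],[0,0,45,0,0,0,40],[0,0,90,0,0,0,40]])

```text
time_s: 17.65
tcp_pos: [0.5127, 0.1046, 0.1631]
ee_rot: [-0.122, 0.993, 0.0, -0.002]
ft_force: [1.2, 1.1, 0.1]
width: 0.437
grasp_force: 0.0
```

Call:
jog_arm(rows=[[-20,-40,30,0,0,0,40],[-40,-85,60,0,0,0,40],[-60,-130,80,0,0,0,40],[-60,-130,80,0,0,0,40]])

```text
time_s: 18.05
tcp_pos: [0.4528, -0.028, 0.2449]
ee_rot: [-0.121, 0.993, -0.001, 0.001]
ft_force: [0.5, 1.0, -0.1]
width: 0.44
grasp_force: 0.0
```

```bash
python3 - <<'E'
from h import *
f=grab_frame("scene");g=grab_frame("top")
cv2.imwrite("pics/end.png",np.hstack([cv2.resize(f[130:310,150:390],(400,300)),cv2.resize(g[120:300,140:380],(400,300))])[:,:,::-1])
s=bot.sense();print(s["tcp_pos"],s["time_s"])
p=project(cam("scene"),W([[-93,30,61.5],[-93+62,30,94.5]]));print(((p-[150,130])/.6).round()) 
E
```

```text
[ 0.45355651 -0.02668471  0.24374955] 18.15
[[221. 226.]
 [176. 197.]]
```

View pics/end.png

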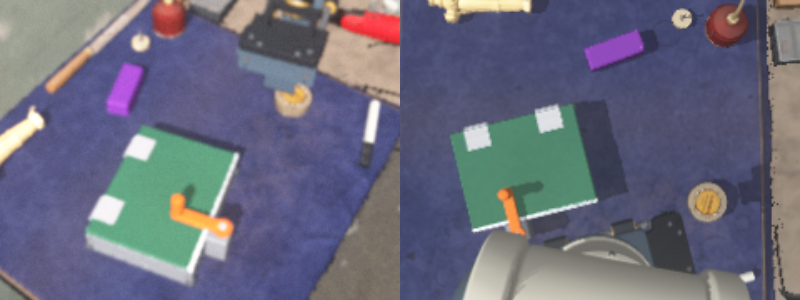

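The lid is shut, and the catch lies straight across it with the post at (177,198) against a predicted (176,197). The tin and the oil can look undisturbed.

```bash
python3 -c "
from rig import bot
print(bot.sign_off())"
```

```text
the job is handed in; nothing more can be done
None
```

The job is handed in: the bar is in the pocket about 3 mm off centre, the lid is shut, the catch lies across it, and the tin and oil can look undisturbed; the hand-in returned no verdict.

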